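# Unlatch the large magnifier bridge and hold it up

### The job

Three look-alike magnifier stands are on the passport desk; on the one with the largest lens, pull the red latch paddle out sideways against its spring, then lift the bridge's coupler off its ball until it is about 9 cm above it, so that the document below can be reached. Finish while still holding the bridge up there, still, with the gripper alone. Do not work the other two stands or disturb the bottle, the loupe or the passport.

Things in the scene. Friction and masses are not known exactly. Their poses are not given: they have to be found in the camera images.
- stand_small: base of the magnifier stand with the small lens (34 mm glass in a black ring 44 mm across): white plate 290 x 100 x 12 mm fixed to the desk, origin at the centre of its underside. Its x axis points along the bridge from the ball end (near the robot) to the hinge end, y to the side on which the latch sticks out, z up. A grey bridge 53 mm high at the top of its coupler spans the plate; the three stands are alike except for lens size
- bridge_small: grey hinged bridge of the small-lens stand, with lens, coupler and latch, 0.3 to 0.55 kg in all; falls back when let go. Origin: centre of its coupler (44 x 44 mm box, open below), while down 45 mm above the desk and 105 mm along -x from the stand's centre, axes as the stand's. The hinge axis, along y, lies 210 mm from it along the bridge's +x; the lens is halfway
- hinge_small (a joint): tilt of the small-lens bridge about its hinge (the bridge's y axis): 0 lying down on its ball, grows as the coupler end rises, up to 0.9 rad
- latch_small (a joint): slide of the small-lens latch: 0 sprung home with its steel blade caught under the ball's head, up to 0.014 m pulled out sideways along the bridge's +y. The bridge is free to rise beyond about 0.006 m; the spring pulls it back with about 4 N at home and 8 N fully out
- stand_medium: base of the magnifier stand with the medium lens (50 mm glass in a black ring 60 mm across): white plate 290 x 100 x 12 mm fixed to the desk, origin at the centre of its underside. Its x axis points along the bridge from the ball end (near the robot) to the hinge end, y to the side on which the latch sticks out, z up. A grey bridge 53 mm high at the top of its coupler spans the plate; the three stands are alike except for lens size
- bridge_medium: grey hinged bridge of the medium-lens stand, with lens, coupler and latch, 0.3 to 0.55 kg in all; falls back when let go. Origin: centre of its coupler (44 x 44 mm box, open below), while down 45 mm above the desk and 105 mm along -x from the stand's centre, axes as the stand's. The hinge axis, along y, lies 210 mm from it along the bridge's +x; the lens is halfway
- hinge_medium (a joint): tilt of the medium-lens bridge about its hinge (the bridge's y axis): 0 lying down on its ball, grows as the coupler end rises, up to 0.9 rad
- latch_medium (a joint): slide of the medium-lens latch: 0 sprung home with its steel blade caught under the ball's head, up to 0.014 m pulled out sideways along the bridge's +y. The bridge is free to rise beyond about 0.006 m; the spring pulls it back with about 4 N at home and 8 N fully out
- stand_large: base of the magnifier stand with the large lens (68 mm glass in a black ring 78 mm across): white plate 290 x 100 x 12 mm fixed to the desk, origin at the centre of its underside. Its x axis points along the bridge from the ball end (near the robot) to the hinge end, y to the side on which the latch sticks out, z up. A grey bridge 53 mm high at the top of its coupler spans the plate; the three stands are alike except for lens size
- bridge_large: grey hinged bridge of the large-lens stand, with lens, coupler and latch, 0.3 to 0.55 kg in all; falls back when let go. Origin: centre of its coupler (44 x 44 mm box, open below), while down 45 mm above the desk and 105 mm along -x from the stand's centre, axes as the stand's. The hinge axis, along y, lies 210 mm from it along the bridge's +x; the lens is halfway
- hinge_large (a joint): tilt of the large-lens bridge about its hinge (the bridge's y axis): 0 lying down on its ball, grows as the coupler end rises, up to 0.9 rad
- latch_large (a joint): slide of the large-lens latch: 0 sprung home with its steel blade caught under the ball's head, up to 0.014 m pulled out sideways along the bridge's +y. The bridge is free to rise beyond about 0.006 m; the spring pulls it back with about 4 N at home and 8 N fully out
- paddle_large (a point): centre of the red latch paddle of the large-lens stand: an upright block 26 (along the bridge) x 14 (along the slide) x 46 mm tall, its middle 78 mm above the desk, 60 mm to the +y side of the coupler's centre when home and 210 mm from the hinge along the bridge's -x, 33 mm above the hinge axis; its y axis is the direction in which the latch is pulled. It rides on the bridge and can be pinched from above across its 14 mm, clear above the coupler
- ball_large (a point): top of the steel ball stud (26 mm ball) of the large-lens stand, 44 mm above the desk
- coupler_large (a point): roof of the socket in the large-lens bridge's coupler; it coincides with ball_large while the bridge is down, so their difference in height is how far the coupler has been lifted
- sanitiser: clear bottle with blue label and white cap, 60 mm across, 170 mm tall, standing loose; origin at the centre of its underside
- loupe: black hand loupe, 48 mm across, 50 mm tall, standing loose; origin at the centre of its underside
- passport: closed green booklet 88 x 125 x 5 mm lying loose on the desk; origin at the centre of its underside
Not all that is in view belongs to the job. Of the things shaped like the passport, the green one is meant. What is shaped like the sanitiser but green is not meant.

How it is judged:
On the way, in this order (a step that is already met when the one before it is completed fails the run):
1. the large-lens latch is pulled out while its bridge is still down (value of joint latch_large above 0.006 m and value of joint hinge_large below 0.04 rad), for 0.05 s.
2. the coupler is lifted off its ball (z of coupler_large in the frame of ball_large above 0.06 m), for 0.2 s.
At the end, for the whole second after the job is handed in: The large-lens coupler is 60 to 125 mm above its ball, still (hinge slower than 0.08 rad/s), carried by the gripper's fingers (over 1 N) and by no other loose thing; the other two bridges are down (z of coupler_large in the frame of ball_large between 0.06 and 0.125 m and not (velocity of joint hinge_large above 0.08 rad/s) and not (velocity of joint hinge_large below -0.08 rad/s) and contact force between the fingers and bridge_large above 1 N and contact force between each of sanitiser, loupe, passport and bridge_large below 0.2 N and value of joint each of hinge_small, hinge_medium below 0.03 rad); the arm keeps its last pose, push and grip.
It fails at once if one of the other two stands is worked (latch out by over 5 mm or bridge raised) (value of joint any of latch_small, latch_medium above 0.005 m or value of joint any of hinge_small, hinge_medium above 0.04 rad).
It fails at once if the bottle, the loupe or the passport is moved by over 20 mm or tipped (distance of any of sanitiser, loupe, passport from where it was at the start of the episode above 0.02 m or angle between any of sanitiser, loupe, passport's own z axis and vertical above 0.4 rad).
It also fails if it takes over 35 s, if anything falls off the work surface, if the arm or the gripper's body presses on something with over 40 N, if the wrist force passes 120 N, or if a joint passes its speed limit or range.

### The arm

A 7-joint arm with a two-finger parallel gripper is mounted at the origin on the work surface. World frame = base frame: x ahead of the robot, y to its left, z up, the work surface at z = 0. Lengths are in m, angles in rad, forces in N, time in s.
With the tool pointing down it reaches from about 0.425 to 0.8 m from the base axis. Payload 8.3 kg.
Tool frame: the origin (TCP) lies midway between the tips of the shut fingers; the grasp point (between the pads) lies 19 mm behind it (robot.grip_depth is the distance from the TCP to the grasp point, in m); z points along the fingers, x is the direction in which the jaws open and shut, and the axes are right-handed (so a half turn about z gives the same grasp; the last joint's range is limited). The gripper opens to 85 mm and grips with 20 to 120 N. Pads are 22 mm wide; open, the fingers measure 114 mm over their backs; the gripper's body (76 mm by 85 mm) begins 54 mm behind the grasp point. The pads swing forward as they close: fully open they stand 13 mm farther back than shut.
Start: joints at [1.108, 0.383, 0.016, 1.37, -0.006, 1.388, -0.046], TCP at [0.243, -0.576, 0.231] pointing down, gripper open.
Joint ranges: [-2.95, 2.95], [-0.25, 2.06], [-1.52, 1.56], [0.18, 2.33], [-1.44, 4.58], [0.02, 2.06], [-3.01, 3.01]. Speed limits (rad/s): [2.39, 2.39, 3.01, 3.01, 3.14, 3.14, 3.14].

### API

Orientations are given as a unit quaternion [x, y, z, w].
In Python, from workcell import robot gives the robot as it stands.
- The arm moves only by the tool apply_moves, never from a script. Its argument "rows" is a list of rows, each a list of 3 entries, a list of its own where there are three numbers: the turn, a rotation vector about the tool's x, y, z in degrees, then the shift along the tool's x, y, z in cm, then the opening in per cent of the stroke, from 0 (shut) to 100 (fully open). A call has 1 to 10 rows; each row shifts and turns the commanded pose from where the row before left it, along the tool's axes as they then stand; what a row does not reach is not made up. A row lasts 1/8 s, in which the tool goes at most 62.5 mm and 10.7 degrees, less where a joint would pass 70% of its speed; a pose out of reach is approached as far as the arm can. A call is refused whole if a number of a shift passes 6.25 or a number of a turn 10.7, either way. A call with a gripper value outside its range is refused whole. The fingers move at their own pace and stop on an object; "grip_force" is the grip in N (left out, the last holds). Time passes only in rows, so rows that do not move let the fingers close. It gives the time, the measured TCP pose, the force and the opening at its end, in the units of the state.
- robot.read_state(): the state, without advancing time (a new reading comes with each control period).
- robot.camera(name): name is "scene" or "top" or "wrist"; returns a dict with "color" (420x560x3 uint8, red, green, blue), "fx", "fy", "cx", "cy" (pixels), "T" (4x4, takes a point from camera to world coordinates). Camera axes: x right, y down, z forward; pixel columns grow to the right and rows downward; lengths in m; the calibration is good to about 2 mm. A picture is of the moment at which its call begins. There is no depth.
- robot.close_job(): hands the job in, once; it reports no verdict.
The state is a dict: "clock": time; "qpos": joint angles; "qvel": joint speeds; "tau": joint torques, N m; "eef_pos": TCP position; "tcp_rot": TCP orientation; "force": force on the tool from outside, world axes, zero at the start; "wrist_torque": the same for the moment, N m; "grip_width": finger opening in m.
Only numpy, scipy, OpenCV 4.12 (cv2) and the standard library are available. Lean on these libraries where they do the work, as an engineer would, in place of code of your own. Each camera call takes 0.05 s, during which the arm holds its last target. There are 200 camera calls.

## Working session

There is one attempt and no reset: what is moved stays moved. The work goes in short steps, Python scripts to look and compute and a tool call to move; the robot and the scene stay as the last step left them, time stands still between calls to the robot, and variables do not carry over. Pictures are saved under pics/ and viewed, about 8 in all and at most 12, crops included, and the job is handed in when it is done.

Besides the shell and the picture viewer there is one more tool, called after ">>>" as a command line: name --argument value ..., lists and objects as JSON in quotes. apply_moves: Moves the arm, as the interface text tells. Its arguments: {"type":"object","properties":{"rows":{"type":"array"},"grip_force":{"type":"number"}},"required":["rows"]}

```bash
mkdir -p pics; ls
cat > h.py <<'E'
import numpy as np, cv2
from workcell import robot
def shot(n,f=None):
    c=robot.camera(n)
    if f: cv2.imwrite('pics/'+f,cv2.cvtColor(c['color'],cv2.COLOR_RGB2BGR))
    return c
def ray(c,u,v):
    T=np.array(c['T']); d=T[:3,:3]@np.array([(u-c['cx'])/c['fx'],(v-c['cy'])/c['fy'],1]); return T[:3,3],d
def onz(c,u,v,z):
    o,d=ray(c,u,v); return o+d*(z-o[2])/d[2]
def proj(c,p):
    T=np.array(c['T']); q=T[:3,:3].T@(np.array(p)-T[:3,3]); return q[0]/q[2]*c['fx']+c['cx'],q[1]/q[2]*c['fy']+c['cy']
def blobs(c,mask,amin=30):
    n,l,s,ce=cv2.connectedComponentsWithStats(mask.astype(np.uint8))
    return [(ce[i].round(1),s[i]) for i in range(1,n) if s[i][4]>amin]
def red(c):
    h=cv2.cvtColor(c['color'],cv2.COLOR_RGB2HSV); return ((h[...,0]<8)|(h[...,0]>172))&(h[...,1]>130)&(h[...,2]>70)
E
python3 - <<'E'
from h import *
s=robot.read_state(); print({k:np.round(v,3).tolist() for k,v in s.items()})
a=shot('top','top.png'); b=shot('scene','scene.png')
cv2.imwrite('pics/both.png',cv2.resize(np.vstack([cv2.imread('pics/top.png'),cv2.imread('pics/scene.png')]),(400,600)))
for n,c in(('top',a),('scene',b)):
    print(n,np.array(c['T'])[:3,3].round(3),c['fx'])
    for ce,s in blobs(c,red(c)): print(ce,s, onz(c,*ce,.09).round(3))
E
```

```text
pics
{'clock': 0.0, 'qpos': [1.108, 0.384, 0.016, 1.371, -0.006, 1.388, -0.046], 'qvel': [0.001, -0.0, -0.0, 0.0, -0.002, 0.002, 0.001], 'tau': [0.0, -62.76, 0.844, -37.182, 0.017, 0.014, -0.0], 'eef_pos': [0.243, -0.575, 0.23], 'tcp_rot': [0.833, -0.553, -0.001, -0.001], 'force': [-0.994, -0.372, 0.007], 'wrist_torque': [0.021, -0.004, -0.064], 'grip_width': 0.085}
top [0.316 0.042 1.497] 502.6180855367023
[295.  232.9] [293 229   5   9  42] [0.514 0.02  0.09 ]
[221.4 247.5] [219 243   6  10  49] [0.472 0.227 0.09 ]
[392.3 257.6] [389 253   7  10  45] [ 0.445 -0.252  0.09 ]
scene [ 1.245 -0.933  0.989] 423.61245720235837
[276.6 177.9] [274 173   7  11  65] [0.483 0.208 0.09 ]
[254.4 208.4] [251 203   7  12  68] [0.526 0.004 0.09 ]
[186.9 244. ] [183 238   9  13  87] [ 0.457 -0.263  0.09 ]
```

View pics/top.png

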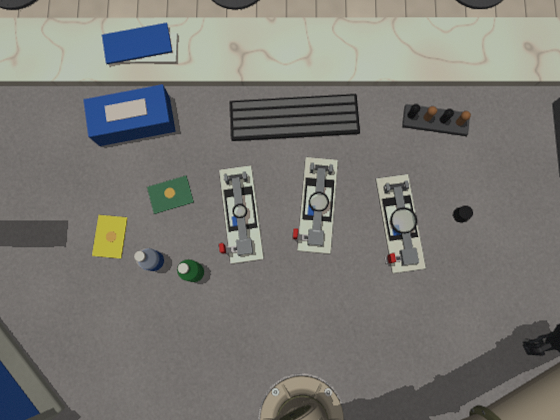

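View pics/scene.png

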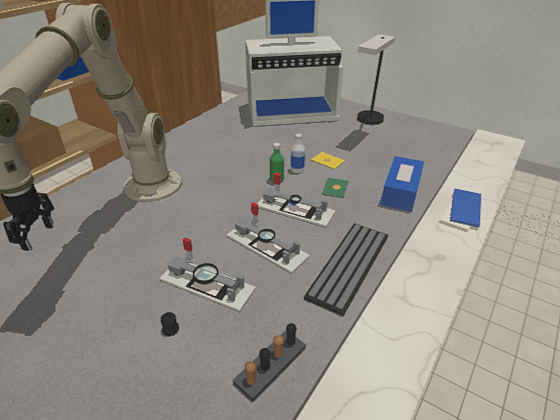

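Three candidates in the top view, by lens position: left (240,212) with the small ring, middle (319,202) with the medium one, right (403,220) with the widest ring. The right one looks meant. I'll measure the rings and plates and confirm in an enlarged crop.

Run:
```python
from h import *
c=shot('top'); im=c['color']; h=cv2.cvtColor(im,cv2.COLOR_RGB2HSV)
w=((h[...,2]>185)&(h[...,1]<45)).astype(np.uint8); w[:150]=0;w[290:]=0
for x0,x1 in((212,270),(290,345),(370,432)):
    m=np.zeros_like(w); m[:,x0:x1]=w[:,x0:x1]
    n,l,s,_=cv2.connectedComponentsWithStats(m); k=[i for i in range(1,n) if s[i][4]>40]
    pts=np.argwhere(np.isin(l,k))[:,::-1].astype(np.float32)
    r=cv2.minAreaRect(pts); P=np.array([onz(c,*p,.012) for p in cv2.boxPoints(r)])
    e1=P[1]-P[0];e2=P[2]-P[1]; e=e1 if np.linalg.norm(e1)>np.linalg.norm(e2) else e2; e=e*np.sign(e[0])
    print('plate',P.mean(0).round(4),'size',np.linalg.norm(e1).round(3),np.linalg.norm(e2).round(3),'yaw',np.degrees(np.arctan2(e[1],e[0])).round(2))
# paddle large by two views
b=shot('scene')
o1,d1=ray(c,392.3,257.6);o2,d2=ray(b,186.9,244.)
A=np.stack([d1,-d2],1); t=np.linalg.lstsq(A,o2-o1,rcond=None)[0]; print('paddle',(o1+d1*t[0]).round(4),(o2+d2*t[1]).round(4))
crop=im[145:285,205:440]; cv2.imwrite('pics/crop.png',cv2.cvtColor(cv2.resize(crop,None,fx=3.4,fy=3.4,interpolation=cv2.INTER_CUBIC),cv2.COLOR_RGB2BGR))
```

```text
plate [0.5837 0.1817 0.012 ] size 0.096 0.284 yaw 7.94
plate [ 0.612  -0.0504  0.012 ] size 0.283 0.096 yaw -5.31
plate [ 0.509  -0.2755  0.012 ] size 0.04 0.193 yaw 8.25
paddle [ 0.4456 -0.2546  0.0782] [ 0.4463 -0.2539  0.0781]
```

View pics/crop.png

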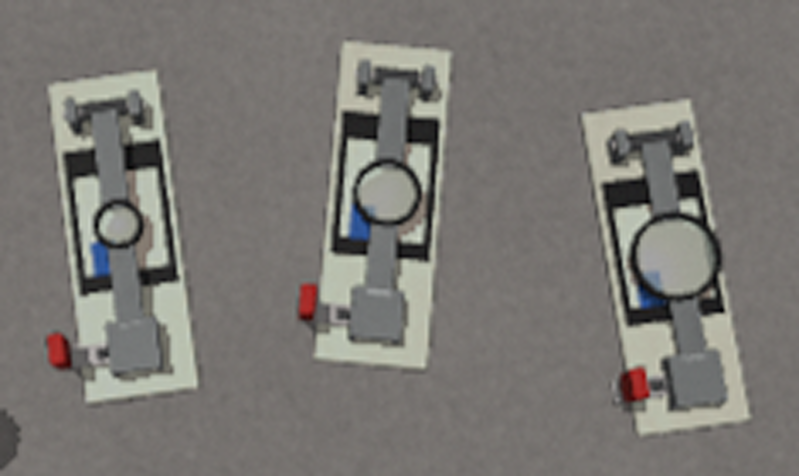

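The crop shows three stands. The right one, with its ring at crop (676,256) about 88 px wide against 62 and 48 px for the others, has the largest lens. Its red paddle is at crop (634,385). Two-view triangulation puts it at (0.446, -0.254, 0.078), which matches the stated 78 mm height. Now going above it.

>>> apply_moves --rows '[[[0,0,0],[-2.4,-3.45,0],100],[[0,0,0],[-2.4,-3.45,0],100],[[0,0,0],[-2.4,-3.45,0],100],[[0,0,0],[-2.4,-3.45,0],100],[[0,0,0],[-2.4,-3.45,0],100],[[0,0,0],[-2.4,-3.45,0],100],[[0,0,0],[-2.4,-3.45,0],100],[[0,0,0],[-2.4,-3.45,0],100],[[0,0,6.5],[-2.4,-3.45,0],100],[[0,0,6.5],[0,0,0],100]]' --grip_force 60

```text
clock: 1.45
eef_pos: [0.4473, -0.2518, 0.2313]
tcp_rot: [0.767, -0.642, -0.0, -0.001]
force: [0.1, -1.3, 0.5]
grip_width: 0.0854
```

Run:
```python
from h import *
s=robot.read_state(); print(s['clock'],np.round(s['eef_pos'],4),np.round(s['tcp_rot'],4),np.round(s['force'],2))
w=shot('wrist','w1.png'); print(np.array(w['T']).round(3),w['fx'])
for ce,st in blobs(w,red(w)): print(ce,st,onz(w,*ce,.09).round(4))
print(proj(w,[.446,-.254,.101]))
```

```text
1.45 [ 0.4473 -0.2518  0.2313] [ 7.665e-01 -6.422e-01 -1.000e-04 -7.000e-04] [ 0.09 -1.31  0.52]
[[ 0.175 -0.94  -0.292  0.523]
 [-0.985 -0.167 -0.051 -0.238]
 [-0.001  0.297 -0.955  0.374]
 [ 0.     0.     0.     1.   ]] 317.32936350714795
[277.9 194.8] [271 177  15  35 468] [ 0.4469 -0.252   0.09  ]
(np.float64(279.8974566151293), np.float64(199.3385755396699))
```

View pics/w1.png

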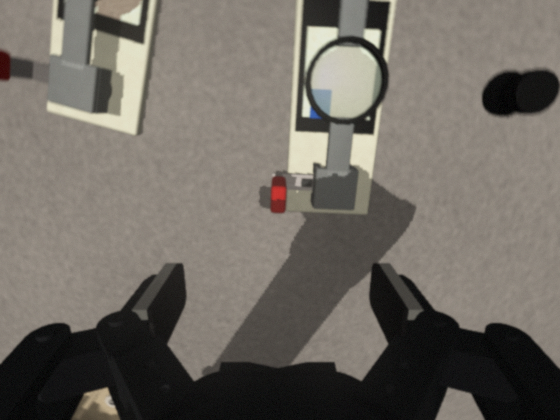

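The wrist view shows the large-lens stand with its red paddle at (278,195) and coupler at (336,187). The neighbouring medium stand is top left and the loupe is at the right. Next, a precise position and yaw from this view.

Run:
```python
from h import *
w=shot('wrist'); h=cv2.cvtColor(w['color'],cv2.COLOR_RGB2HSV)
R=red(w); V=h[...,2]; print('V pct',np.percentile(V[R],[10,50,90]))
t=R&(V>np.percentile(V[R],10)/2+np.percentile(V[R],90)/2)
for ce,st in blobs(w,t): print('top',ce,st,onz(w,*ce,.101).round(4)); 
ys,xs=np.nonzero(t); r=cv2.minAreaRect(np.stack([xs,ys],1).astype(np.float32)); P=np.array([onz(w,*p,.101) for p in cv2.boxPoints(r)]); print(P.round(4),P.mean(0).round(4))
# plate edges -> yaw
pl=(h[...,1]<60)&(V>150)
L=[];Q=[]
for v in range(140,165,3):
    x=np.nonzero(pl[v,270:400])[0]+270
    if len(x): L.append(onz(w,x[0],v,.012)); Q.append(onz(w,x[-1],v,.012))
for v in range(20,120,4):
    x=np.nonzero(pl[v,270:410])[0]+270
    if len(x): L.append(onz(w,x[0],v,.012)); Q.append(onz(w,x[-1],v,.012))
for E in(L,Q):
    E=np.array(E); f=cv2.fitLine(E[:,:2].astype(np.float32),cv2.DIST_HUBER,0,.001,.001).ravel(); print('edge yaw',np.degrees(np.arctan(f[1]/f[0])).round(2),f.round(4))
T=robot.read_state()['tcp_rot']; print('tool x yaw',np.degrees(np.arctan2(2*T[0]*T[1],T[0]**2-T[1]**2)))
```

```text
V pct [ 91. 122. 194.]
top [275.3 191.8] [269 185  14  16 196] [ 0.451 -0.251  0.101]
[[ 0.4561 -0.2445  0.101 ]
 [ 0.458  -0.2558  0.101 ]
 [ 0.4445 -0.2581  0.101 ]
 [ 0.4426 -0.2466  0.101 ]] [ 0.4503 -0.2512  0.101 ]
edge yaw 7.74 [ 0.9909  0.1347  0.5408 -0.2493]
edge yaw 6.75 [ 0.9931  0.1175  0.5575 -0.348 ]
tool x yaw -80.07911732774569
```

The paddle top, the plate centreline (+60 mm offset gives y = -0.251) and the two-view point all agree to about 2 mm: paddle at (0.446, -0.252), stand yaw about 7.5°. Turning 2.4° more, descending and closing.

>>> apply_moves --rows '[[[0,0,2.4],[0,0.1,3.5],100],[[0,0,0],[0,0,3.5],100],[[0,0,0],[0,0,3.5],100],[[0,0,0],[0,0,3.5],100],[[0,0,0],[0,0,2.7],100],[[0,0,0],[0,0,0],100],[[0,0,0],[0,0,0],60],[[0,0,0],[0,0,0],40]]' --grip_force 60

```text
clock: 2.55
eef_pos: [0.4451, -0.2567, 0.0658]
tcp_rot: [0.752, -0.659, 0.001, -0.0]
force: [-0.7, -0.6, 0.7]
grip_width: 0.0519
```

>>> apply_moves --rows '[[[0,0,0],[0,0,0],25],[[0,0,0],[0,0,0],0],[[0,0,0],[0,0,0],0],[[0,0,0],[0,0,0],0],[[0,0,0],[0,0,0],0]]' --grip_force 60

```text
clock: 3.18
eef_pos: [0.4443, -0.2526, 0.0651]
tcp_rot: [0.753, -0.658, -0.002, -0.001]
force: [-6.1, 12.7, 13.1]
grip_width: 0.0134
```

Run:
```python
from h import *
s=robot.read_state(); print(s['clock'],np.round(s['eef_pos'],4),np.round(s['tcp_rot'],4),np.round(s['force'],2),s['grip_width'])
b=shot('scene')['color'][200:330,130:290]; w=shot('wrist')['color']
cv2.imwrite('pics/g1.png',cv2.cvtColor(np.hstack([cv2.resize(b,(400,325)),cv2.resize(w,(400,325))]),cv2.COLOR_RGB2BGR))
```

```text
3.175 [ 0.4443 -0.2526  0.0651] [ 0.753  -0.658  -0.0016 -0.0009] [-6.14 12.73 13.12] 0.013364167926638644
```

View pics/g1.png

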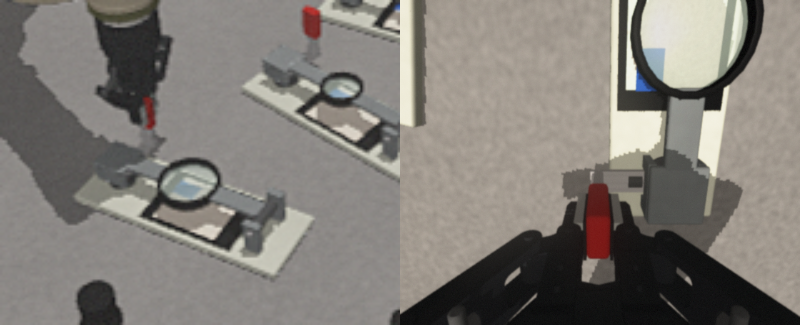

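Left panel: the gripper stands on the large-lens paddle. Right panel: the red paddle at about (598,220) is between both pads, with the bridge down, and the opening reads 13.4 mm. The grip is good. Next, pulling outward (tool -x) in steps, watching the force.

>>> apply_moves --rows '[[[0,0,0],[-0.3,0,0],0],[[0,0,0],[-0.3,0,0],0],[[0,0,0],[-0.3,0,0],0],[[0,0,0],[-0.3,0,0],0],[[0,0,0],[0,0,0],0],[[0,0,0],[0,0,0],0]]' --grip_force 70

```text
clock: 4.03
eef_pos: [0.4434, -0.2454, 0.0651]
tcp_rot: [0.752, -0.66, 0.001, 0.0]
force: [2.0, -5.3, 3.5]
grip_width: 0.0134
```

>>> apply_moves --rows '[[[0,0,0],[-0.2,0,0],0],[[0,0,0],[-0.2,0,0],0],[[0,0,0],[0,0,0],0],[[0,0,0],[0,0,0],0]]'

```text
clock: 4.53
eef_pos: [0.4428, -0.2418, 0.065]
tcp_rot: [0.752, -0.66, 0.002, 0.0]
force: [1.7, -7.0, 2.8]
grip_width: 0.0133
```

Run:
```python
from h import *
s=robot.read_state(); print(s['clock'],np.round(s['eef_pos'],4),np.round(s['force'],2),s['grip_width'])
w=shot('wrist')['color']; cv2.imwrite('pics/w2.png',cv2.cvtColor(w,cv2.COLOR_RGB2BGR))
```

```text
4.525 [ 0.4428 -0.2418  0.065 ] [ 1.71 -7.01  2.81] 0.013264557511752028
```

View pics/w2.png

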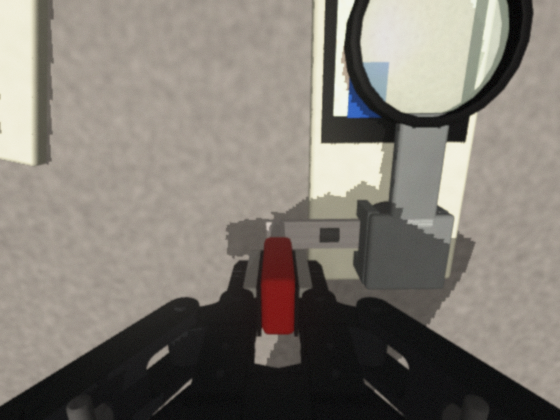

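The paddle at (278,290) is held and its rod now shows longer between paddle and coupler. The pull was 10.9 mm with 7 N back, which matches the spring. The bridge is still down. Lifting along the arc about the hinge (a = 0.212, h = 0.020), turning the tool with it, starting with 3 rows.

>>> apply_moves --rows '[[[-2.5,0,0],[0,-0.11,-0.92],0],[[-2.5,0,0],[0,-0.11,-0.92],0],[[-2.5,0,0],[0,-0.11,-0.92],0],[[0,0,0],[0,0,0],0]]'

```text
clock: 5.08
eef_pos: [0.447, -0.2408, 0.0919]
tcp_rot: [0.75, -0.658, -0.043, 0.05]
force: [1.4, -6.9, -2.8]
grip_width: 0.0133
```

Run:
```python
from h import *
from scipy.spatial.transform import Rotation as Ro
s=robot.read_state(); print(s['clock'],np.round(s['eef_pos'],4),np.round(s['force'],2),np.round(s['wrist_torque'],2),s['grip_width'])
R=Ro.from_quat(s['tcp_rot']).as_matrix(); print(R.round(3))
c=shot('scene')['color'][200:330,130:290]; cv2.imwrite('pics/s3.png',cv2.cvtColor(cv2.resize(c,None,fx=4,fy=4),cv2.COLOR_RGB2BGR))
```

```text
5.075 [ 0.447  -0.2408  0.0919] [ 1.38 -6.87 -2.77] [-1.2  -0.78  0.64] 0.01331531949777819
[[ 0.13  -0.983 -0.13 ]
 [-0.991 -0.129 -0.019]
 [ 0.002  0.131 -0.991]]
```

View pics/s3.png

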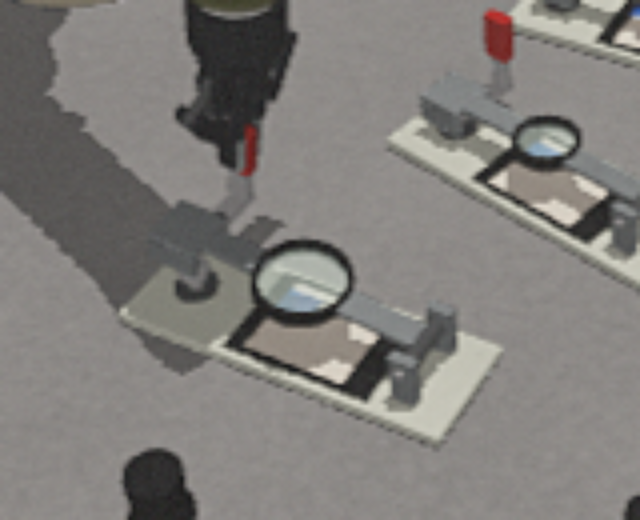

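The coupler (180,235) is rising off the ball stud (195,280). Forces are low (7 N spring, 3 N weight) and the grip is unchanged. Continuing to about 25°.

>>> apply_moves --rows '[[[-2.5,0,0],[0,-0.11,-0.92],0],[[-2.5,0,0],[0,-0.11,-0.92],0],[[-2.5,0,0],[0,-0.11,-0.92],0],[[-2.5,0,0],[0,-0.11,-0.92],0],[[-2.5,0,0],[0,-0.11,-0.92],0],[[-2.5,0,0],[0,-0.11,-0.92],0],[[-2.5,0,0],[0,-0.11,-0.92],0],[[0,0,0],[0,0,0],0],[[0,0,0],[0,0,0],0],[[0,0,0],[0,0,0],0]]'

```text
clock: 6.38
eef_pos: [0.4701, -0.2379, 0.1513]
tcp_rot: [0.734, -0.644, -0.142, 0.163]
force: [1.1, -6.6, -0.5]
grip_width: 0.0133
```

>>> apply_moves --rows '[[[0,0,0],[0,0,0],0],[[0,0,0],[0,0,0],0],[[0,0,0],[0,0,0],0],[[0,0,0],[0,0,0],0]]'

```text
clock: 6.88
eef_pos: [0.4702, -0.2379, 0.1513]
tcp_rot: [0.734, -0.644, -0.142, 0.163]
force: [0.4, -7.3, -1.0]
grip_width: 0.0132
```

Run:
```python
from h import *
from scipy.spatial.transform import Rotation as Ro
s=robot.read_state(); print(s['clock'],np.round(s['eef_pos'],4),np.round(s['force'],2),s['grip_width'],np.abs(s['qvel']).max())
R=Ro.from_quat(s['tcp_rot']).as_matrix(); print('tilt',np.degrees(np.arccos(-R[2,2])),'h from TCP', np.degrees(np.arcsin((s['eef_pos'][2]-.045)/np.hypot(.212,.02))-np.arctan2(.02,.212)))
b=shot('scene'); c=b['color'][180:330,130:290]; cv2.imwrite('pics/s4.png',cv2.cvtColor(cv2.resize(c,None,fx=4,fy=4),cv2.COLOR_RGB2BGR))
t=shot('top')
print([x[0] for x in blobs(t,red(t),15)],[x[0] for x in blobs(b,red(b),15)])
```

```text
6.875 [ 0.4702 -0.2379  0.1513] [ 0.35 -7.26 -1.04] 0.013205364405452433 0.0012339621808318772
tilt 25.01698366376896 h from TCP 24.55655270307591
[array([295., 233.]), array([221.4, 247.5])] [array([276.6, 177.9]), array([254.4, 208.4])]
```

View pics/s4.png

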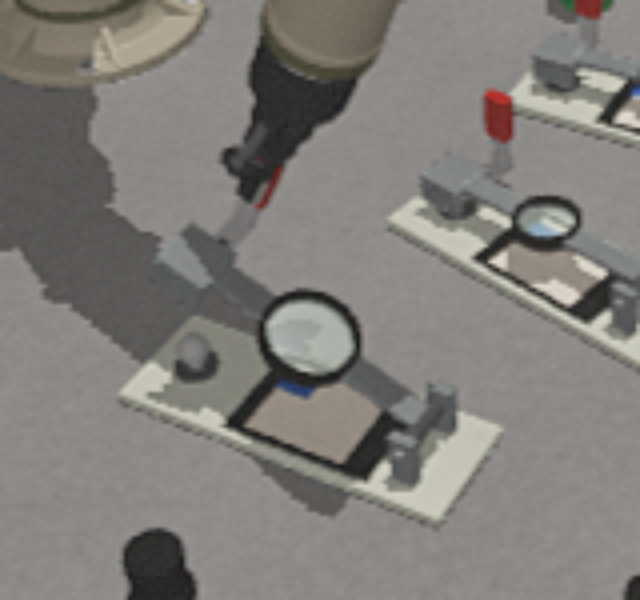

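The bridge is held up at about 24.6–25°, so the coupler is about 88 mm above the ball at (195,355). The arm is still and the other paddles are at their starting pixels. Handing in.

```bash
python3 -c "
from h import *
print(robot.close_job())"
```

```text
the job is handed in; nothing more can be done
None
```

The job is handed in with the gripper holding up the bridge of the large-lens stand (the right-hand one). Its coupler is about 88 mm above the ball. I pinched the red paddle from above, pulled it out about 11 mm with the bridge still down, then lifted along the hinge arc with the tool turning along.

Last checks, at 6.9 s on the robot's clock:
- **Lift:** the tool tilt reads 25.0° and the height of the tool point gives 24.6°. That is a lift of 87–89 mm, inferred from the tool's position and not measured on the coupler itself.
- **Stillness and grip:** joint speeds were about 0.001 rad/s. The opening was steady at 13.2–13.3 mm, with about 7 N of spring pull on the tool.
- **Vertical force:** it read only about 1 N at the end, less than the 2–3 N I expected from the bridge's weight. The final scene picture shows the bridge up and held only by the gripper.
- **Other stands:** the red paddles of the other two stands are at the same pixels as at the start.
- **Loose things:** the arm stayed clear of the bottle, loupe and passport, but I did not measure their positions again at the end.

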